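Turn round the mirrored corner bracket in the rack

TASK

Three brass corner brackets stand in the wooden rack next to a sample bracket that is clamped at its end, and one of them was put in mirrored: its arm points the opposite way to the sample's. Lift that one out, flip it (half a turn about its upright stem, so its other face looks forward) and stand it fully down in the same pocket, so that all arms point the same way as the sample's. Leave the two correct brackets in their pockets.

Things in the scene. Friction and masses are not known exactly. Their poses are not given: they have to be found in the camera images.
- rack: fixed dark wooden rack, 56 (x) x 360 (y) x 36 mm high, origin under its centre. Three pockets in its top, at its x = 0, y = +42.5, -42.5, -127.5 mm, each 13 (x) x 28 (y) mm, 28 mm deep (floor 8 mm above the bench). At y = +127.5 mm a sample bracket is clamped between light wooden cheeks: fixed, arm along the rack's +y, top 126 mm above the bench.
- bracket_a: one of three alike brass brackets, each in any pocket: an upright flat inverted L, 8 mm thick (own x), stem 20 mm wide (own y), 96 mm high; a 20 mm high arm at the top reaches 38 mm from the stem's centre line along own +y. Correct: own +y along the rack's +y; mirrored: opposite. Origin: centre of the stem's lower end, z up. About 90 g. Pinch its 8 mm at the stem's top, 80 mm above the origin.
- bracket_b: one of three alike brass brackets, each in any pocket: an upright flat inverted L, 8 mm thick (own x), stem 20 mm wide (own y), 96 mm high; a 20 mm high arm at the top reaches 38 mm from the stem's centre line along own +y. Correct: own +y along the rack's +y; mirrored: opposite. Origin: centre of the stem's lower end, z up. About 90 g. Pinch its 8 mm at the stem's top, 80 mm above the origin.
- bracket_c: one of three alike brass brackets, each in any pocket: an upright flat inverted L, 8 mm thick (own x), stem 20 mm wide (own y), 96 mm high; a 20 mm high arm at the top reaches 38 mm from the stem's centre line along own +y. Correct: own +y along the rack's +y; mirrored: opposite. Origin: centre of the stem's lower end, z up. About 90 g. Pinch its 8 mm at the stem's top, 80 mm above the origin.
- tip_a (a point): middle of the rounded outer end of bracket_a's arm: 38 mm along the bracket's own +y and 86 mm above its origin.
- tip_b (a point): middle of the rounded outer end of bracket_b's arm: 38 mm along the bracket's own +y and 86 mm above its origin.
- tip_c (a point): middle of the rounded outer end of bracket_c's arm: 38 mm along the bracket's own +y and 86 mm above its origin.
There are look-alikes about, which are no part of the job. Leave any green look-alike of the bracket_b alone. What is shaped like the bracket_a but turquoise is not meant.

How it is judged:
By the outcome, as a careful person would: the job done as asked, in the order asked, and still so for the second after the job is handed in, with the robot touching nothing.
It also fails if it takes over 37 s, if anything falls off the work surface, if the arm or the gripper's body presses on something with over 40 N, if the wrist force passes 120 N, or if a joint passes its speed limit or range.

ROBOT

A 6-joint arm with a two-finger parallel gripper is mounted at the origin on a cart in front of the work surface, level with it; the furniture and walls round the work are solid. World frame = base frame: x ahead of the robot, y to its left, z up, the work surface at z = 0. Lengths are in mm, angles in rad, forces in N, time in s.
With the tool pointing down it reaches from about 375 to 925 mm from the base axis. Payload 5.7 kg.
Tool frame: the origin (TCP) lies where the fingers leave the gripper's body, on its centre line; the fingertips stand 80 mm ahead of it and the grasp point (between the pads) lies 61 mm ahead of it (tips_ahead is the distance from the TCP to the fingertips, in mm); z points along the fingers, y is the direction in which the jaws open and shut (so a half turn about z gives the same grasp; the last joint's range is limited). The gripper opens to 88 mm and grips with 3 to 60 N. Pads are 20 mm wide; open, the fingers measure 115 mm over their backs; the gripper's body (75 mm by 178 mm) begins 61 mm behind the grasp point.
Start: joints at [1.17, 0.359, 1.51, -0, 1.272, -0.115], TCP at [169.151, 575.639, 302.623] pointing down, gripper open.
Joint ranges: [-2.97, 2.97], [-1.01, 2.36], [0.21, 2.38], [-0.96, 4.11], [0.2, 2.71], [-2.98, 2.98]. Speed limits (rad/s): [2.39, 2.39, 3.14, 3.14, 3.14, 3.14].

INTERFACE

Orientations are given as a unit quaternion [x, y, z, w].
In Python, from bench import get_state, grab_frame, get_calibration, job_done, tips_ahead gives the robot as it stands.
- The arm moves only by the tool move_arm, never from a script. Its argument "steps" is a list of rows, each a list of 5 numbers: the finger opening in mm, from 0 to 87.8, then the shift along the tool's x, y, z in units of 30 mm (1.0 is 30 mm), then the turn about the tool's z in units of 6 degrees (1.0 is 6 degrees). In form: [[hand, x, y, z, twist], ...]. A call has 1 to 20 rows; each row shifts and turns the commanded pose from where the row before left it, along the tool's axes as they then stand; what a row does not reach is not made up. A row lasts 1/12 s, in which the tool goes at most 41.7 mm and 7.16 degrees, less where a joint would pass 70% of its speed; a pose out of reach is approached as far as the arm can. A call is refused whole if a number of a shift passes 1 or a number of a turn 1, either way. A call with a gripper value outside its range is refused whole. The fingers move at their own pace and stop on an object; "newtons" is the grip in N (left out, the last holds). Time passes only in rows, so rows that do not move let the fingers close. It gives the time, the measured TCP pose, the force and the opening at its end, in the units of the state.
- get_state(): the state, without advancing time (a new reading comes with each control period).
- grab_frame(name): name is "scene" or "top" or "wrist"; returns the picture (384x512x3 uint8, red, green, blue); there is no depth.
- get_calibration(name): a dict with "camera_matrix" (3x3 intrinsics, pixels), "pose" (4x4, takes a point from camera to world coordinates). Camera axes: x right, y up, looking along -z (the intrinsics and any distortion apply to the point x, -y, -z); pixel columns grow to the right and rows downward; lengths in mm; the calibration is good to about 2 mm. A picture is of the moment at which its call begins: read the wrist's pose just before it. get_calibration takes no time and is no camera call; for the wrist camera it gives the pose at the moment of the call.
- job_done(): hands the job in, once; it reports no verdict.
The state is a dict: "clock": time; "joint_pos": joint angles; "joint_velocities": joint speeds; "effort": joint torques, N m; "ee_pos": TCP position; "tool_rot": TCP orientation; "wrist_force": force on the tool from outside, world axes, zero at the start; "ft_torque": the same for the moment, N m; "finger_gap": finger opening in mm.
Only numpy, scipy, OpenCV 4.12 (cv2) and the standard library are available. Lean on these libraries where they do the work, as an engineer would, in place of code of your own. Each camera call takes 0.05 s, during which the arm holds its last target. There are 200 camera calls.

## Working session

There is one attempt and no reset: what is moved stays moved. The work goes in short steps, Python scripts to look and compute and a tool call to move; the robot and the scene stay as the last step left them, time stands still between calls to the robot, and variables do not carry over. Pictures are saved under pics/ and viewed, about 8 in all and at most 12, crops included, and the job is handed in when it is done.

Besides the shell and the picture viewer there is one more tool, called after "Call:" as name(argument=value, ...), one argument or row to a line, values as JSON. move_arm: Moves the arm, as the interface text tells. Its arguments: {"type":"object","properties":{"steps":{"type":"array"},"newtons":{"type":"number"}},"required":["steps"]}

```bash
mkdir -p pics; ls; python3 - <<'E'
from bench import *
import cv2,numpy as np
s=get_state();print(s['clock'],s['ee_pos'],s['tool_rot'],s['finger_gap'])
a=grab_frame('scene');b=grab_frame('top')
cv2.imwrite('pics/s1.png',cv2.cvtColor(a,cv2.COLOR_RGB2BGR));cv2.imwrite('pics/t1.png',cv2.cvtColor(b,cv2.COLOR_RGB2BGR))
for n in('scene','top','wrist'):
  c=get_calibration(n);print(n,c.keys(),np.round(c['camera_matrix'],1).tolist(),np.round(c['pose'],3).tolist())
E
```

```text
pics
0.0 [168.96396934 575.16120884 301.82484664] [ 1.42409848e-01  9.89807372e-01 -8.67817733e-04 -2.17988323e-04] 87.87729298597547
scene dict_keys(['camera_matrix', 'pose']) [[485.9, 0.0, 247.0], [0.0, 485.9, 193.8], [0.0, 0.0, 1.0]] [[0.817, 0.385, -0.429, 48.783], [-0.576, 0.561, -0.595, -517.564], [0.011, 0.733, 0.68, 798.989], [0.0, 0.0, 0.0, 1.0]]
top dict_keys(['camera_matrix', 'pose']) [[347.8, 0.0, 258.3], [0.0, 347.8, 190.0], [0.0, 0.0, 1.0]] [[-0.014, 0.981, -0.194, 326.427], [-1.0, -0.015, -0.003, 109.822], [-0.005, 0.193, 0.981, 909.97], [0.0, 0.0, 0.0, 1.0]]
wrist dict_keys(['camera_matrix', 'pose']) [[299.1, 0.0, 257.1], [0.0, 299.1, 186.5], [0.0, 0.0, 1.0]] [[0.282, -0.926, -0.252, 99.171], [0.959, 0.272, 0.075, 594.42], [-0.001, -0.263, 0.965, 383.04], [0.0, 0.0, 0.0, 1.0]]
```

View pics/s1.png

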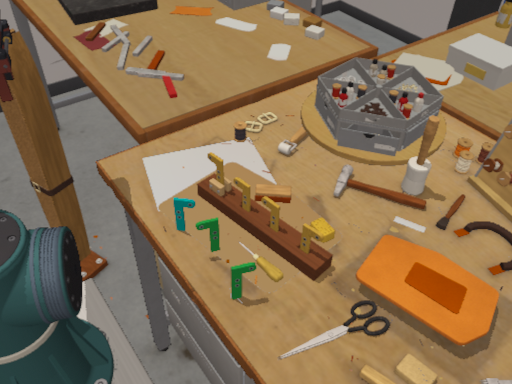

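View pics/t1.png

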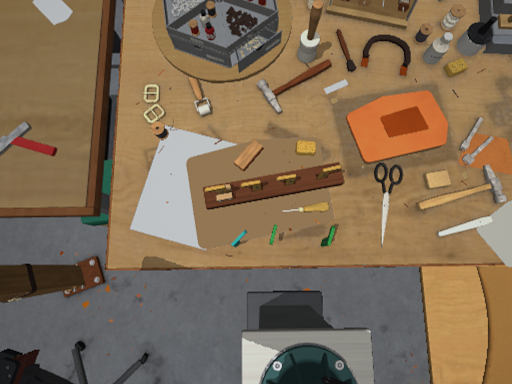

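```bash
cat > h.py <<'E'
from bench import *
import cv2,numpy as np
def ray(cal,px,z):
    K=cal['camera_matrix'];T=np.array(cal['pose'])
    d=np.linalg.inv(K)@np.array([px[0],px[1],1.]);d=T[:3,:3]@np.array([d[0],-d[1],-d[2]])
    o=T[:3,3];return o+d*(z-o[2])/d[2]
def proj(cal,P):
    T=np.array(cal['pose']);q=T[:3,:3].T@(np.asarray(P,float)-T[:3,3]);q=np.asarray(cal['camera_matrix'])@np.array([q[0],-q[1],-q[2]]);return q[:2]/q[2]
def save(n,im): cv2.imwrite(n,cv2.cvtColor(im,cv2.COLOR_RGB2BGR))
E
python3 - <<'E'
import cv2
a=cv2.imread('pics/s1.png')[140:280,180:340];b=cv2.imread('pics/t1.png')[150:220,195:350]
a=cv2.resize(a,None,fx=4,fy=4,interpolation=cv2.INTER_CUBIC);b=cv2.resize(b,None,fx=5,fy=5,interpolation=cv2.INTER_CUBIC)
cv2.imwrite('pics/s1c.png',a);cv2.imwrite('pics/t1c.png',b)
E
```

```text
(no output)
```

View pics/s1c.png

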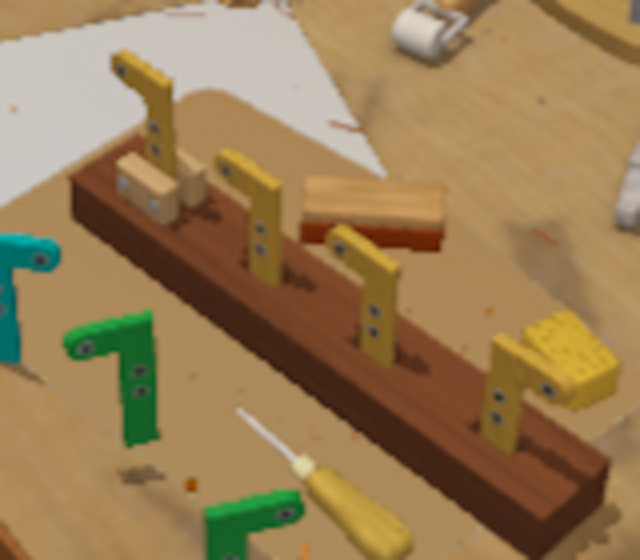

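View pics/t1c.png

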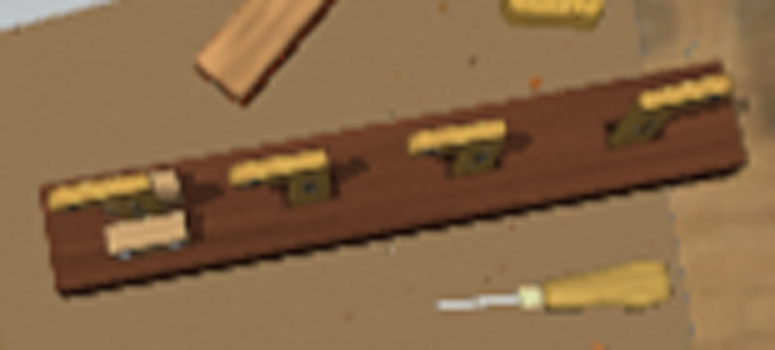

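```bash
python3 - <<'E'
from h import *
c=get_calibration('top');f=lambda u,v,z:ray(c,(195+(u+.5)/5-.5,150+(v+.5)/5-.5),z)
A=f(40,187,36);B=f(722,62,36);print(A,B,np.linalg.norm(A-B))
y=(A-B)[:2];y/=np.linalg.norm(y);x=np.array([y[1],-y[0]]);print('yaw rackx',np.degrees(np.arctan2(x[1],x[0])))
m=(A+B)[:2]/2-28*x;print('centre',m,'pocket',m-127.5*y)
P,Q=f(642,98,104),f(730,82,104);print('bracket top',P,Q,np.linalg.norm(P-Q))
t=m-127.5*y;print(np.arctan2(t[1],t[0])-np.arctan2(x[1],x[0]),np.hypot(*t))
s=get_state();d=np.r_[t,300]-s['ee_pos']
from scipy.spatial.transform import Rotation as R
print(d,R.from_quat(s['tool_rot']).inv().apply(d)/30)
E
```

```text
[508.78968207 255.053126    36.        ] [569.88007594 -98.58600129  36.        ] 358.87695464183776
yaw rackx 9.800992706611375
centre [511.74354043  73.46721833] pocket [533.4474284 -52.1719127]
bracket top [533.73110141 -43.18232644 104.        ] [540.9811591  -85.61092308 104.        ] 43.04357268330895
-0.26855095668622836 535.9926000777032
[ 364.47428985 -627.39926495   -1.88160093] [-17.55231405 -16.63973972   0.08619332]
```

Call:
move_arm(
  steps=[
    [60,-1,-0.95,0,0],
    [60,-1,-0.95,0,0],
    [60,-1,-0.95,0,0],
    [60,-1,-0.95,0,0],
    [60,-1,-0.95,0,0],
    [60,-1,-0.95,0,0],
    [60,-1,-0.95,0,0],
    [60,-1,-0.95,0,0],
    [60,-1,-0.95,0,0],
    [60,-1,-0.95,0,0],
    [60,-1,-0.95,0,0],
    [60,-1,-0.95,0,0],
    [60,-1,-0.95,0,0],
    [60,-1,-0.95,0,0],
    [60,-1,-0.95,0,0],
    [60,-1,-0.95,0,0],
    [60,-1,-0.95,0,0],
    [60,-0.55,-0.5,0,0],
  ],
)

```text
clock: 1.6
ee_pos: [535.4, -56.0, 302.5]
tool_rot: [0.143, 0.99, -0.001, 0.001]
wrist_force: [0.3, -0.6, -0.0]
finger_gap: 59.8
```

Call:
move_arm(
  steps=[
    [60,0,0,0,1],
    [60,0,0,0,1],
    [60,0,0,0,1],
    [60,0,0,0,1],
    [60,0,0,0,1],
    [60,0,0,0,1],
    [60,0,0,0,1],
    [60,0,0,0,1],
    [60,0,0,0,1],
    [60,0,0,0,1],
    [60,0,0,0,0.65],
    [60,0,0,0,0],
  ],
)

```text
clock: 2.6
ee_pos: [533.2, -52.0, 302.3]
tool_rot: [0.646, 0.764, -0.0, -0.0]
wrist_force: [-1.2, -0.5, 0.2]
finger_gap: 59.9
```

```bash
python3 - <<'E'
from h import *
s=get_state();c=get_calibration('wrist');im=grab_frame('wrist');save('pics/w1.png',im)
np.savez('w1.npz',K=c['camera_matrix'],T=c['pose'])
print(s['clock'],s['ee_pos'],s['tool_rot'],s['joint_pos'])
x=np.array([.9854,.1702]);y=np.array([-.1702,.9854])
for dx,dy,z in((0,0,104),(0,10,104),(0,-38,104),(0,85,104)):
  print(proj(c,np.r_[np.array([533.4,-52.2])+dx*x+dy*y,z]))
E
```

```text
2.6 [533.23035451 -51.98273957 302.32660689] [ 6.45544321e-01  7.63722706e-01 -2.12696609e-04 -3.36539770e-04] [-2.26099650e-01  2.67350974e-01  1.64841526e+00 -7.43284375e-05
  1.22661958e+00 -3.93399157e-01]
[258.64331682 181.52635193]
[258.61793034 171.37543101]
[258.7357153  218.47237972]
[258.41158187  88.8658809 ]
```

View pics/w1.png

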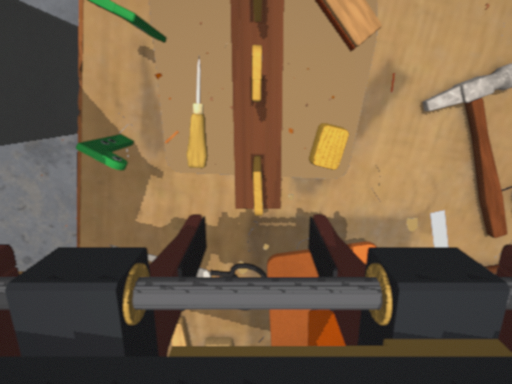

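```bash
python3 - <<'E'
from h import *
c=get_calibration('wrist');im=cv2.imread('pics/w1.png');h=cv2.cvtColor(im,cv2.COLOR_BGR2HSV)
m=cv2.inRange(h,(18,120,90),(32,255,255));m[:,:235]=0;m[:,285:]=0;m[:140]=0;m[225:]=0
for r in range(150,220,3):
  q=np.where(m[r])[0]; print(r,q.min() if len(q) else 0,q.max() if len(q) else 0,im[r,258].tolist())
# rack edges
for r in (110,150,190):
  v=h[r,220:300]; q=np.where((v[:,0]<12)&(v[:,2]<130))[0]+220; print('rack',r,q.min(),q.max(),[np.round(ray(c,(u,r),36)[:2],1) for u in(q.min()-.5,q.max()+.5)])
n,l,st,ce=cv2.connectedComponentsWithStats(m);print(st,ce)
E
```

```text
150 0 0 [51, 78, 128]
153 0 0 [47, 72, 119]
156 256 258 [38, 74, 98]
159 255 259 [45, 91, 116]
162 254 259 [44, 91, 118]
165 254 259 [45, 93, 120]
168 254 260 [45, 92, 120]
171 253 260 [55, 122, 160]
174 253 261 [79, 176, 224]
177 253 261 [78, 174, 223]
180 253 261 [78, 174, 223]
183 254 261 [79, 175, 224]
186 254 261 [77, 172, 221]
189 254 261 [78, 175, 223]
192 254 261 [79, 178, 225]
195 254 261 [81, 181, 227]
198 254 262 [76, 173, 222]
201 254 262 [78, 175, 224]
204 254 262 [78, 174, 222]
207 254 262 [77, 173, 222]
210 254 262 [78, 175, 224]
213 254 280 [67, 149, 196]
216 0 0 [60, 92, 117]
219 0 0 [54, 75, 95]
rack 110 234 279 [array([494.6,   7.8]), array([545.6,  16.6])]
rack 150 235 279 [array([502.5, -36.7]), array([554.2, -27.7])]
rack 190 236 279 [array([511. , -84.4]), array([563.3, -75.3])]
[[     0      0    512    384 196124]
 [   253    156     11     60    475]
 [   283    194      2      1      2]
 [   280    212      1      2      2]
 [   235    215      1      1      1]
 [   239    218      2      1      2]
 [   240    220      2      2      2]] [[255.49524281 191.50800004]
 [257.41684211 187.81473684]
 [283.5        194.        ]
 [280.         212.5       ]
 [235.         215.        ]
 [239.5        218.        ]
 [240.5        220.5       ]]
```

Call:
move_arm(
  steps=[
    [50,0,-0.04,0.9,0.05],
    [50,0,0,0.9,0],
    [50,0,0,0.9,0],
    [50,0,0,0.9,0],
    [50,0,0,0.8,0],
    [50,0,0,0.5,0],
    [50,0,0,0.2,0],
    [50,0,0,0,0],
  ],
  newtons=25,
)

```text
clock: 3.32
ee_pos: [531.3, -52.0, 148.2]
tool_rot: [0.646, 0.763, -0.001, -0.001]
wrist_force: [-0.9, 0.4, 0.0]
finger_gap: 50.1
```

Call:
move_arm(
  steps=[
    [2,0,0,0,0],
    [2,0,0,0,0],
    [2,0,0,0,0],
    [2,0,0,0,0],
    [2,0,0,0,0],
    [2,0,0,0,0],
    [2,0,0,0,0],
    [2,0,0,0,0],
  ],
)

```text
clock: 3.98
ee_pos: [532.4, -52.3, 150.0]
tool_rot: [0.647, 0.763, 0.0, 0.0]
wrist_force: [-0.8, -0.7, 3.2]
finger_gap: 7.7
```

Call:
move_arm(
  steps=[
    [2,0,0,-0.2,0],
    [2,0,0,-0.4,0],
    [2,0,0,-0.5,0],
    [2,0,0,-0.5,0],
    [2,0,0,-0.5,0],
    [2,0,0,-0.4,0],
    [2,0,0,-0.3,0],
    [2,0,0,-0.2,0],
    [2,0,0,0,0.3],
    [2,0,0,0,0.7],
    [2,0,0,0,1],
    [2,0,0,0,1],
    [2,0,0,0,1],
    [2,0,0,0,1],
    [2,0,0,0,1],
    [2,0,0,0,1],
    [2,0,0,0,1],
    [2,0,0,0,1],
    [2,0,0,0,1],
    [2,0,0,0,1],
  ],
)

```text
clock: 5.65
ee_pos: [531.9, -52.2, 239.3]
tool_rot: [0.959, 0.285, -0.001, -0.0]
wrist_force: [-0.6, -0.7, -0.8]
finger_gap: 7.8
```

Call:
move_arm(
  steps=[
    [2,0,0,0,1],
    [2,0,0,0,1],
    [2,0,0,0,1],
    [2,0,0,0,1],
    [2,0,0,0,1],
    [2,0,0,0,1],
    [2,0,0,0,1],
    [2,0,0,0,1],
    [2,0,0,0,1],
    [2,0,0,0,1],
    [2,0,0,0,1],
    [2,0,0,0,1],
    [2,0,0,0,1],
    [2,0,0,0,1],
    [2,0,0,0,1],
    [2,0,0,0,1],
    [2,0,0,0,1],
    [2,0,0,0,1],
    [2,0,0,0,1],
    [2,0,0,0,0],
  ],
)

```text
clock: 7.32
ee_pos: [531.9, -52.2, 239.3]
tool_rot: [0.762, -0.648, -0.0, 0.0]
wrist_force: [-0.1, -0.1, -1.3]
finger_gap: 7.9
```

```bash
python3 - <<'E'
from h import *
s=get_state();c=get_calibration('wrist');im=grab_frame('wrist');b=grab_frame('scene');save('pics/w2.png',im);save('pics/s2.png',b)
print(s['clock'],s['ee_pos'],s['tool_rot'],s['joint_pos'],s['finger_gap'])
x=np.array([.9854,.1702]);y=np.array([-.1702,.9854]);
for dx,dy,z in((0,0,36),(0,-14,36),(0,14,36),(0,-52.5,36)):
  P=np.r_[np.array([533.4,-52.2])+dx*x+dy*y,z];print(proj(c,P),proj(get_calibration('scene'),P))
a=cv2.resize(cv2.cvtColor(im,cv2.COLOR_RGB2BGR)[100:310,150:370],None,fx=2.5,fy=2.5,interpolation=cv2.INTER_CUBIC)
b=cv2.resize(cv2.cvtColor(b,cv2.COLOR_RGB2BGR)[120:280,230:350],None,fx=2,fy=2)
b=cv2.copyMakeBorder(b,0,a.shape[0]-b.shape[0],0,0,cv2.BORDER_CONSTANT)
cv2.imwrite('pics/c2.png',np.hstack([a,b]))
E
```

```text
7.3167 [531.91168464 -52.15910924 239.28942606] [ 7.61624032e-01 -6.48018906e-01 -4.84824650e-04  3.10395476e-04] [-2.26961660e-01  3.34483716e-01  1.72642916e+00 -1.19103007e-04
  1.08182632e+00  2.75385176e+00] 7.91526651521442
[254.1395299  181.33913024] [304.84786834 248.00919975]
[253.95295221 167.32854505] [310.09044796 251.72584335]
[254.32148139 195.00232215] [299.67985076 244.34541572]
[253.41451709 126.89610543] [324.90544281 262.22869878]
```

View pics/c2.png

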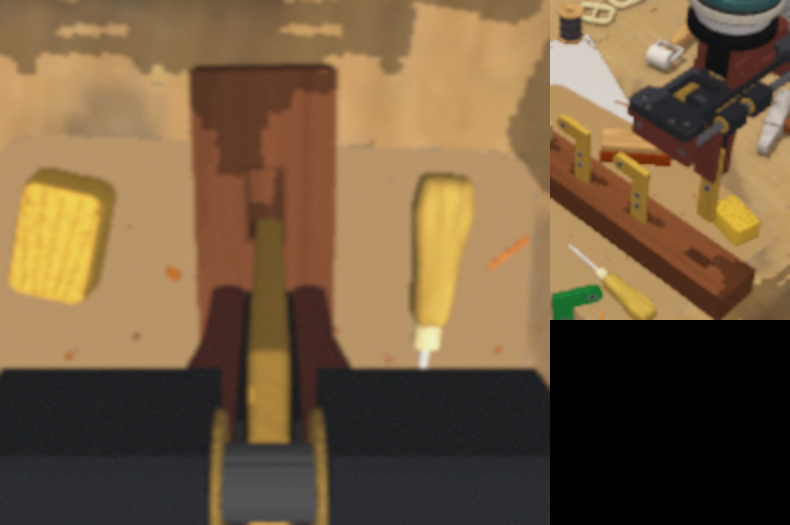

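```bash
python3 - <<'E'
from h import *
c=get_calibration('wrist');im=cv2.imread('pics/w2.png')
g=im[:,:,2].astype(int)
for r in (169,172,175,178,181,184): print(r,g[r,242:270].tolist())
for r in (190,196,205,215): print(r,im[r,246:270,1].tolist())
for P in((531.9,-52.2,36),(531.9,-52.2,98),(531.9,-52.2,178)): print(proj(c,P))
for u in(248.5,263): print(ray(c,(u,172),36),ray(c,(u,178),36))
E
```

```text
169 [108, 104, 99, 100, 105, 108, 107, 107, 120, 127, 127, 128, 132, 134, 137, 137, 137, 134, 120, 104, 101, 112, 126, 135, 139, 141, 138, 136]
172 [138, 137, 136, 135, 131, 122, 110, 109, 120, 127, 127, 129, 133, 135, 138, 138, 134, 121, 104, 95, 99, 111, 124, 135, 138, 139, 137, 136]
175 [138, 137, 136, 135, 131, 121, 113, 107, 115, 126, 129, 130, 133, 136, 137, 138, 135, 122, 103, 95, 100, 109, 123, 134, 139, 138, 138, 135]
178 [138, 137, 137, 135, 131, 123, 114, 108, 115, 125, 129, 131, 132, 135, 138, 137, 132, 117, 100, 93, 94, 108, 123, 134, 139, 139, 137, 135]
181 [137, 137, 137, 135, 133, 124, 112, 98, 96, 99, 102, 102, 104, 110, 116, 122, 114, 102, 95, 90, 93, 106, 124, 134, 139, 140, 138, 135]
184 [137, 136, 135, 134, 132, 124, 111, 96, 87, 88, 89, 90, 91, 93, 95, 97, 96, 96, 94, 91, 95, 107, 122, 134, 138, 139, 137, 134]
190 [79, 76, 70, 60, 47, 48, 63, 77, 82, 83, 82, 84, 85, 84, 84, 83, 76, 71, 74, 81, 83, 84, 81, 80]
196 [80, 77, 72, 71, 70, 71, 75, 79, 82, 84, 83, 84, 85, 85, 85, 83, 78, 73, 75, 80, 83, 83, 83, 82]
205 [81, 85, 83, 83, 82, 80, 81, 82, 85, 84, 87, 88, 86, 87, 86, 83, 83, 82, 81, 82, 83, 84, 83, 80]
215 [55, 67, 73, 76, 78, 78, 81, 84, 86, 85, 86, 87, 87, 87, 87, 87, 85, 81, 77, 76, 73, 65, 55, 46]
[255.85651413 181.61586479]
[255.58389797 201.23765694]
[254.92437115 248.70769047]
[540.55819155 -60.5267778   36.        ] [539.6007071  -54.59925438  36.        ]
[526.64822155 -62.87982769  36.        ] [525.61525785 -56.96492356  36.        ]
```

Call:
move_arm(
  steps=[
    [2,0,-0.04,0.3,-0.1],
    [2,0,0,0.5,0],
    [2,0,0,0.5,0],
    [2,0,0,0.4,0],
    [2,0,0,0.2,0],
    [2,0,0,0.1,0],
    [2,0,0,0.1,0],
    [2,0,0,0.1,0],
    [2,0,0,0.1,0],
    [2,0,0,0,0],
  ],
)

```text
clock: 8.25
ee_pos: [533.5, -52.1, 170.5]
tool_rot: [0.766, -0.643, 0.0, 0.0]
wrist_force: [-0.9, 0.3, -0.5]
finger_gap: 8.0
```

Call:
move_arm(
  steps=[
    [2,0,0,0.1,0],
    [2,0,0,0.1,0],
    [2,0,0,0.1,0],
    [2,0,0,0.1,0],
    [2,0,0,0.1,0],
    [2,0,0,0.1,0],
    [2,0,0,0.05,0],
    [2,0,0,0,0],
  ],
)

```text
clock: 8.92
ee_pos: [533.2, -52.0, 150.7]
tool_rot: [0.766, -0.643, -0.0, 0.0]
wrist_force: [0.1, 0.1, -1.6]
finger_gap: 7.5
```

Call:
move_arm(
  steps=[
    [2,0,0,0.03,0],
    [2,0,0,0.03,0],
    [2,0,0,0,0],
  ],
)

```text
clock: 9.17
ee_pos: [533.6, -52.1, 150.0]
tool_rot: [0.766, -0.643, 0.0, -0.0]
wrist_force: [-1.1, -0.2, 4.4]
finger_gap: 7.8
```

Call:
move_arm(
  steps=[
    [20,0,0,0,0],
    [40,0,0,0,0],
    [50,0,0,0,0],
    [50,0,0,0,0],
    [50,0,0,0,0],
    [50,0,0,0,0],
    [50,0,0,-0.3,0],
    [50,0,0,-0.6,0],
    [50,0,0,-0.9,0],
    [50,0,0,-1,0],
    [50,0,0,-1,0],
    [50,0,0,-1,0],
    [50,0,0,-1,0],
    [50,1,0,0,0],
    [50,1,0,0,0],
    [50,1,0,0,0],
    [50,1,0,0,0],
    [50,1,0,0,0],
    [50,1,0,0,0],
    [50,0,0,0,0],
  ],
)

```text
clock: 10.83
ee_pos: [565.7, -234.4, 324.1]
tool_rot: [0.765, -0.644, 0.002, 0.001]
wrist_force: [1.7, -0.9, -0.1]
finger_gap: 50.2
```

```bash
python3 - <<'E'
from h import *
s=get_state();print(s['clock'],s['ee_pos'],s['wrist_force'],s['finger_gap'])
a=grab_frame('scene');b=grab_frame('top');f=lambda i:cv2.cvtColor(i,cv2.COLOR_RGB2BGR)
a=cv2.resize(f(a)[140:280,190:340],None,fx=3.2,fy=3.2,interpolation=cv2.INTER_CUBIC)[:, :480]
b=cv2.resize(f(b)[150:220,195:350],None,fx=2,fy=2,interpolation=cv2.INTER_CUBIC)
b=cv2.copyMakeBorder(b,0,a.shape[0]-b.shape[0],0,0,cv2.BORDER_CONSTANT)
cv2.imwrite('pics/c3.png',np.hstack([a,b]))
E
```

```text
10.8333 [ 565.67857663 -234.41674999  324.05070548] [ 1.68407144 -0.92275443 -0.08752218] 50.23125285671177
```

View pics/c3.png

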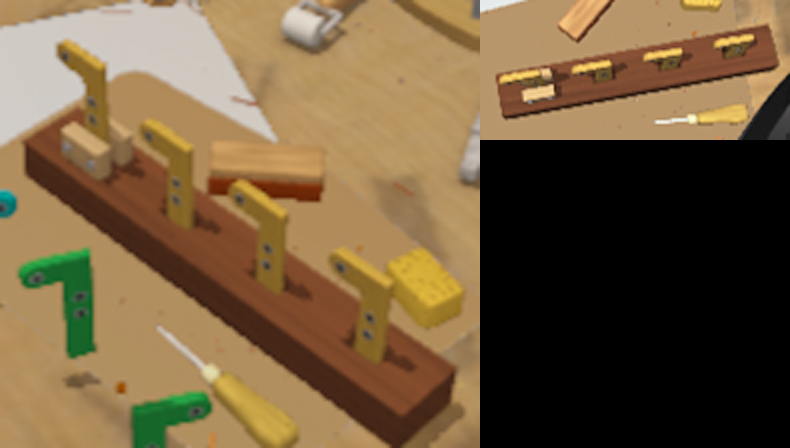

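The flipped bracket (stem near crop pixel 370, 310) now points the same way as the sample. It stands as deep as its neighbours, and the gripper is clear of it.

```bash
python3 -c "from bench import *;print(job_done())"
```

```text
the job is handed in; nothing more can be done
None
```

The mirrored bracket was in the pocket at the rack's y = -127.5 mm. I lifted it out, turned it 180° about its stem, stood it back in the same pocket, released it and moved the arm clear.

**Last checks:**
- **Direction:** the final scene and top pictures show all three brackets pointing the same way as the sample. The other two brackets were not touched.
- **Seating:** the flipped bracket touched the pocket floor lightly (about 4 N) at a TCP height of 150.0 mm, the same as when I gripped it. In the pictures it stands as deep as its neighbours.
- **Limits:** the job was handed in at about 11 s. The highest force read at the end of any move was about 5 N.

The views disagreed slightly: in the close wrist view the bracket appeared about 1.2 mm off the gripper's axis. I put this down to camera calibration and shifted the bracket by that much before lowering it; it went in with no measurable resistance. No check failed.

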